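# Key the torque arm onto the gearmotor shaft

### The job

Fit the torque arm to the gearmotor's shaft: drop the loose key that fits, the narrower of the two, flat into the slot on top of the shaft, and with the hub turned so that its keyway faces straight up (its arm is then level), slide it along the shaft over the key until it is fully home. Leave the wide key, the can and the screwdriver where they are.

Things in the scene. Friction and masses are not known exactly. Their poses are not given: they have to be found in the camera images.
- rig: fixed drive unit on a 180 x 460 x 12 mm plate. Origin on the bench under the gearbox's front face, mid-width; x across the shaft, y along it from gearbox to free end, z up. Gearbox (100 mm wide, top at 160 mm) and motor (top 175 mm) at y below 0. A 98 mm tall post of 30 x 36 mm at x = 73, y = 47 mm never touches the arm
- slot (a point): centre of the floor of the open slot on top of the shaft, 11 mm above the axis, axes as the rig's. It runs along y, 66 mm long (y = 14 to 80 mm of the rig), 16 mm wide at its floor; sloping edges widen it to 22 mm, 8 mm above its floor
- hub_slide (a joint): position of the hub along the shaft in m: 0 = near the free end, 0.11 = fully home against its stop, near the shoulder, covering the slot. It slides with about 2 N of drag and stays where it is left
- hub_turn (a joint): turn of the hub on the shaft in rad: 0 = keyway straight up and arm level, pointing to the rig's +x; positive = arm raised. Range -0.6 to 1.45. It turns stiffly (about 0.12 N m, some 1.2 N at the arm's end) and stays where it is left
- hub_center (a point): centre of the hub, on the shaft's axis: an aluminium ring 96 mm in diameter, 66 mm long along the shaft, already threaded on the shaft's outer part. A 62 mm dark washer moves with it and ends 37.5 mm from this point towards the free end. Axes turn with it: x along the arm, y towards the free end, z through the keyway. A counterweight opposite the arm reaches 68 mm from the axis
- torque_arm_end (a point): point on the upper face of the arm, 110 mm from the shaft's axis. The arm is a straight bar 14 mm wide along the shaft and 16 mm thick, ending 133 mm from the axis. Axes as hub_center's
- key_center (a point): centre of the loose steel key that fits: a bar 60 mm long (its x), 12 mm wide (y), 20 mm tall (z), lying on the bench the right way up, 0.11 kg. Seated, its centre is 10 mm above the slot's floor and it stands 9 mm above the top line of the shaft
- wide_key_center (a point): centre of another loose steel key, too wide for the slot: 60 x 22 x 20 mm. Not to be moved
- can_center (a point): centre of a dark spray can standing on the bench, 52 mm in diameter, 150 mm tall. Not to be moved
- screwdriver_grip (a point): middle of the black handle of a screwdriver, 190 mm long, lying on the bench. Not to be moved
- shaft_end (a point): centre of the free end of the level bare steel shaft, 44 mm in diameter, axis 110 mm above the bench, at y = 203 mm of the rig; axes as the rig's. At the gearbox it has a 64 mm wide shoulder, to y = 12 mm
- keyway_mouth (a point): middle of the keyway's mouth, on the hub's gearbox-side face, 29 mm from the axis. The keyway is a groove in the bore, right through the hub, 18 mm wide, roof 35.5 mm from the axis, its mouth flared to 32 mm wide over the first 12 mm. Axes as hub_center's
Mind the look-alikes: they are no part of the job. What is shaped like the part that bears key_center but green or red is not meant.

How it is judged:
By the outcome, as a careful person would: the job done as asked, in the order asked, and still so for the second after the job is handed in, with the robot touching nothing.
It also fails if it takes over 64 s, if anything falls off the work surface, if the arm or the gripper's body presses on something with over 40 N, if the wrist force passes 120 N, or if a joint passes its speed limit or range.

### The arm

A 6-joint arm with a two-finger parallel gripper is mounted at the origin on the work surface. World frame = base frame: x ahead of the robot, y to its left, z up, the work surface at z = 0. Lengths are in m, angles in rad, forces in N, time in s.
With the tool pointing down it reaches from about 0.25 to 0.85 m from the base axis. Payload 12.5 kg.
Tool frame: the origin (TCP) lies at the very end of the fingers, on their centre line; the grasp point (between the pads) lies 19 mm behind it; z points along the fingers, x is the direction in which the jaws open and shut, and the axes are right-handed (so a half turn about z gives the same grasp; the last joint's range is limited). The gripper opens to 93 mm and grips with 3 to 60 N. Pads are 15 mm wide; open, the fingers measure 128 mm over their backs; the gripper's body (75 mm by 188 mm) begins 65 mm behind the grasp point.
Start: joints at [-1.276, 0.351, 1.652, -0, 1.139, -0.085], TCP at [0.204, -0.511, 0.219] pointing down, gripper open.
Joint ranges: [-2.75, 2.75], [-0.79, 2.1], [0.01, 2.65], [-1.57, 4.71], [0.07, 3.14], [-2.87, 2.87]. Speed limits (rad/s): [2.22, 2.22, 2.79, 3.14, 3.14, 3.14].

### API

Orientations are given as a unit quaternion [x, y, z, w].
In Python, from workcell import r, optics gives the robot as it stands.
- The arm moves only by the tool send_rows, never from a script. Its arguments are lists of equal length, an entry for each row: "delta_pos": the shift along the tool's x, y, z in cm, a list of three; "yaw": the turn about the tool's z in degrees; "hand": the gripper's target within -1 to 1 (fully open at 1, half-way at 0, shut at -1). A call has exactly 8 rows; each row shifts and turns the pose as measured when the row begins, along the tool's axes as they then stand; what a row does not reach is not made up. A row lasts 1/8 s, in which the tool goes at most 62.5 mm and 10.7 degrees, less where a joint would pass 70% of its speed; a pose out of reach is approached as far as the arm can. A call with a gripper value outside its range is refused whole. The fingers move at their own pace and stop on an object; the grip force is fixed at half the most. Time passes only in rows, so rows that do not move let the fingers close, or fill a call up. It gives the time, the measured TCP pose, the force and the opening at its end, in the units of the state.
- r.get_obs(): the state, without advancing time (a new reading comes with each control period).
- optics.capture(name): name is "side" or "top" or "wrist"; returns the picture (420x560x3 uint8, blue, green, red); there is no depth.
- optics.camera_model(name): a dict with "vfov" (degrees; the focal length in pixels is half the picture's height over the tangent of half this angle, whatever the lens; pixels are square), "cx", "cy" (the principal point, pixels), "rvec" (rotation vector, rad) and "tvec" (3), from world to camera coordinates, as OpenCV has them. Camera axes: x right, y down, z forward; pixel columns grow to the right and rows downward; lengths in m; the calibration is good to about 2 mm. A picture is of the moment at which its call begins: read the wrist's pose just before it. camera_model takes no time and is no camera call; for the wrist camera it gives the pose at the moment of the call.
- r.sign_off(): hands the job in, once; it reports no verdict.
The state is a dict: "clock": time; "joint_pos": joint angles; "joint_vel": joint speeds; "effort": joint torques, N m; "position": TCP position; "ee_rot": TCP orientation; "contact_force": force on the tool from outside, world axes, zero at the start; "ft_torque": the same for the moment, N m; "opening": finger opening in m.
Only numpy, scipy, OpenCV 4.12 (cv2) and the standard library are available. Lean on these libraries where they do the work, as an engineer would, in place of code of your own. Each camera call takes 0.05 s, during which the arm holds its last target. There are 200 camera calls.

## Working session

There is one attempt and no reset: what is moved stays moved. The work goes in short steps, Python scripts to look and compute and a tool call to move; the robot and the scene stay as the last step left them, time stands still between calls to the robot, and variables do not carry over. Pictures are saved under pics/ and viewed, about 8 in all and at most 12, crops included, and the job is handed in when it is done.

Besides the shell and the picture viewer there is one more tool, called as name([rows], argument=value, ...), one row to a line, values as JSON. send_rows: Moves the arm, as the interface text tells. Its arguments: {"type":"object","properties":{"delta_pos":{"type":"array","items":{"type":"array","items":{"type":"number"}}},"yaw":{"type":"array","items":{"type":"number"}},"hand":{"type":"array","items":{"type":"number"}}},"required":["delta_pos","yaw","hand"]}

```bash
mkdir -p pics; ls; cat > h.py <<'E'
import numpy as np, cv2
from workcell import r, optics
def cam(n):
    m=optics.camera_model(n); R=cv2.Rodrigues(np.array(m['rvec'],float))[0]; t=np.array(m['tvec'],float).ravel()
    return R,t,210/np.tan(np.radians(m['vfov'])/2),m['cx'],m['cy'],m
def ray(c,u,v):
    R,t,f,cx,cy,_=c; d=R.T@np.array([(u-cx)/f,(v-cy)/f,1.]); return -R.T@t,d/np.linalg.norm(d)
def onz(c,u,v,z):
    o,d=ray(c,u,v); return o+d*(z-o[2])/d[2]
def proj(c,P):
    R,t,f,cx,cy,_=c; p=R@np.array(P,float)+t; return np.array([cx+f*p[0]/p[2],cy+f*p[1]/p[2]])
def tri(c1,p1,c2,p2):
    o1,d1=ray(c1,*p1);o2,d2=ray(c2,*p2)
    s=np.linalg.lstsq(np.c_[d1,-d2],o2-o1,rcond=None)[0]; a=o1+s[0]*d1;b=o2+s[1]*d2
    return (a+b)/2,np.linalg.norm(a-b)
E
python3 - <<'E'
from h import *
s=optics.capture('side');t=optics.capture('top');
cv2.imwrite('pics/side.png',s);cv2.imwrite('pics/top.png',t)
for n in('side','top'):
    c=cam(n);print(n,c[5],-c[0].T@c[1])
print(r.get_obs())
E
```

```text
pics
side {'vfov': 51.48766327388171, 'cx': 285.25192610684667, 'cy': 204.48327064729222, 'rvec': array([ 0.11221877, -2.80971806,  1.35765843]), 'tvec': array([0.57280501, 0.05295942, 1.1203073 ])} [0.52000965 0.88473501 0.72995386]
top {'vfov': 51.43646150271899, 'cx': 276.61282022233024, 'cy': 201.7110261246809, 'rvec': array([ 2.12218522, -2.14159316,  0.12742457]), 'tvec': array([0.11919413, 0.55809358, 1.14348897])} [0.3848986  0.081814   1.21589566]
{'clock': 0.1, 'joint_pos': array([-1.27560193e+00,  3.51181012e-01,  1.65235940e+00, -3.08387134e-05,
        1.13910525e+00, -8.46099027e-02]), 'joint_vel': array([-0.0021294 , -0.00057108, -0.00304735, -0.00203657, -0.00114448,
        0.00116511]), 'effort': array([ 1.43906123e-03, -4.98024487e+01, -2.85704255e+01,  7.00434158e-02,
        2.38417386e-02, -5.37010590e-05]), 'position': array([ 0.2038263 , -0.51050017,  0.21815626]), 'ee_rot': array([ 8.27873886e-01, -5.60914032e-01, -4.18166216e-04, -3.20220064e-04]), 'contact_force': array([-0.06776042, -0.39913418, -0.05254458]), 'ft_torque': array([ 0.02115866,  0.00360079, -0.06658879]), 'opening': 0.09322760580665962}
```

View pics/top.png

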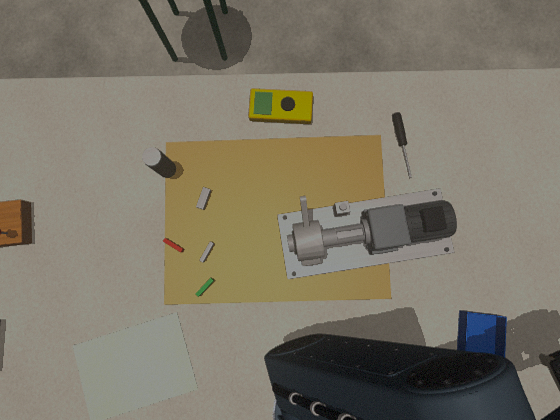

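View pics/side.png

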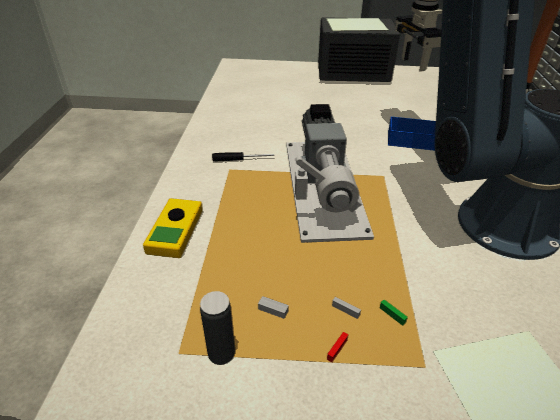

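The top view shows two grey bars: (204,198), which is broader, and (208,252), which is narrower. The green one at (205,287) and the red one at (174,244) are look-alikes. The narrower grey bar at (208,252) fits the description. The rig has its free end at about (290,242), and the arm is raised, pointing up in the image. Next I'll measure and confirm with an enlarged crop.

```bash
python3 - <<'E'
from h import *
t=cv2.imread('pics/top.png');s=cv2.imread('pics/side.png')
ct=cam('top');cs=cam('side')
def keys(im,c,box):
    x0,y0,x1,y1=box; g=im[y0:y1,x0:x1]; hsv=cv2.cvtColor(g,cv2.COLOR_BGR2HSV)
    m=((hsv[...,1]<70)&(hsv[...,2]>60)).astype(np.uint8)
    for k in cv2.findContours(m,cv2.RETR_EXTERNAL,cv2.CHAIN_APPROX_NONE)[0]:
        if cv2.contourArea(k)<40: continue
        k=k.reshape(-1,2)+[x0,y0]
        P=np.array([onz(c,u,v,.02)[:2] for u,v in k],np.float32)*1000
        print(cv2.minAreaRect(P),k.mean(0))
print('top');keys(t,ct,(185,180,240,275))
print('side');keys(s,cs,(250,290,370,325))
# red/green for reference; plate outline in top
hsv=cv2.cvtColor(t,cv2.COLOR_BGR2HSV)
for (u,v) in [(283,217),(293,274),(434,193),(446,249)]: print('plate screw',onz(ct,u,v,.012))
A=cv2.resize(t[180:305,150:460],None,fx=2.5,fy=2.5,interpolation=cv2.INTER_CUBIC)
B=cv2.resize(s[95:245,270:390],None,fx=1.8,fy=1.8,interpolation=cv2.INTER_CUBIC)
C=cv2.resize(s[285:365,250:420],None,fx=3,fy=3,interpolation=cv2.INTER_CUBIC)
o=np.zeros((595,775,3),np.uint8);o[:A.shape[0],:]=A[:,:775];o[320:320+B.shape[0],:B.shape[1]]=B;o[320:320+C.shape[0],230:230+C.shape[1]]=C
cv2.imwrite('pics/crop1.png',o)
E
```

```text
top
((426.65069580078125, 308.5903015136719), (14.0313138961792, 60.381919860839844), 61.35130310058594) [206.30232558 251.30232558]
((575.9237670898438, 320.2344055175781), (24.276731491088867, 59.3273811340332), 71.05924224853516) [202.92156863 197.74509804]
side
((430.3224792480469, 314.2336120605469), (22.416147232055664, 59.576377868652344), 60.782188415527344) [345.64634146 307.70731707]
((576.5426635742188, 325.700927734375), (32.443077087402344, 62.58797073364258), 70.95155334472656) [272.95890411 306.83561644]
plate screw [0.52061979 0.09751508 0.012     ]
plate screw [0.36426895 0.07171712 0.012     ]
plate screw [ 0.58324739 -0.32163227  0.012     ]
plate screw [ 0.42861353 -0.34475489  0.012     ]
```

View pics/crop1.png

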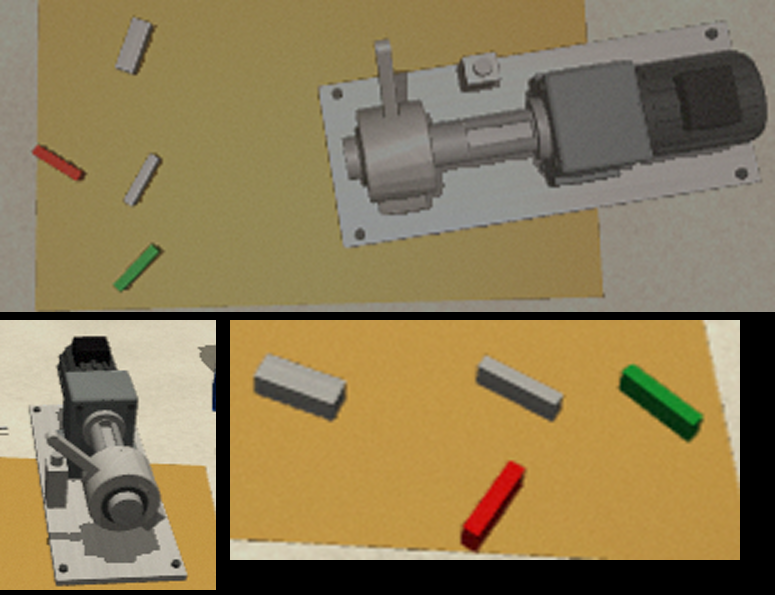

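The crop confirms that the grey bar at (208,252) in the top view is the narrow key. It measures 14x60 mm against 24x59 mm for the other bar, and it lies at about (0.427, 0.309) with its long axis at about -28.7°. The rig yaw is about 8.7°. The slot shows in the crop at (467..533,130). I'll stop above the shaft first for a close look, then go to the key.

```bash
cat >> h.py <<'E'
def ang(): 
    x,y,z,w=r.get_obs()['ee_rot']; return np.degrees(np.arctan2(2*(x*y+z*w),1-2*(y*y+z*z)))
def plan(tgt,a1,n):
    o=r.get_obs(); p=o['position']; a=ang(); d=(np.array(tgt)-p)/n; da=((a1-a+180)%360-180)/n
    print('at',p.round(4),'ang',round(a,2),'per-row yaw',round(-da,2),'step mm',round(np.linalg.norm(d)*1000,1))
    L=[]
    for i in range(n):
        t=np.radians(a+da*i); X=np.array([np.cos(t),np.sin(t),0]);Y=np.array([np.sin(t),-np.cos(t),0])
        L.append([round(100*float(v),2) for v in(d@X,d@Y,-d[2])])
    print(L)
E
python3 - <<'E'
from h import *
ct=cam('top');cs=cam('side')
a=onz(ct,336.8,234,.127);b=onz(ct,363.2,230.4,.127);print(a,b,np.linalg.norm(a-b))
e=onz(ct,(150+345/2.5),(180+158/2.5),.11);print('end',e)
plan([.43,-.05,.36],8.7,8)
plan([.43,-.05,.36],8.7,10)
E
```

```text
[ 0.46374219 -0.03747418  0.127     ] [ 0.47209918 -0.10314875  0.127     ] 0.06620414883905949
end [0.44284191 0.08420835 0.11      ]
at [ 0.2038 -0.5105  0.2182] ang -68.24 per-row yaw -9.62 step mm 66.5
[[-4.3, -4.76, -1.77], [-3.44, -5.41, -1.77], [-2.49, -5.91, -1.77], [-1.47, -6.24, -1.77], [-0.4, -6.4, -1.77], [0.67, -6.38, -1.77], [1.73, -6.18, -1.77], [2.73, -5.8, -1.77]]
at [ 0.2038 -0.5105  0.2182] ang -68.24 per-row yaw -7.69 step mm 53.2
[[-3.44, -3.81, -1.42], [-2.9, -4.23, -1.42], [-2.3, -4.58, -1.42], [-1.67, -4.85, -1.42], [-1.01, -5.03, -1.42], [-0.32, -5.12, -1.42], [0.37, -5.12, -1.42], [1.05, -5.02, -1.42], [1.71, -4.84, -1.42], [2.34, -4.56, -1.42]]
```

send_rows([
  [-3.4,-3.8,-1.8],
  [-2.9,-4.2,-1.8],
  [-2.3,-4.6,-1.8],
  [-1.7,-4.9,-1.8],
  [-1,-5,-1.8],
  [-0.3,-5.1,-1.8],
  [0.4,-5.1,-1.8],
  [1,-5,-1.8],
], yaw=[-7.7,-7.7,-7.7,-7.7,-7.7,-7.7,-7.7,-7.7], hand=[1,1,1,1,1,1,1,1])

```text
clock: 1.1
position: [0.3821, -0.1308, 0.3647]
ee_rot: [0.999, -0.044, -0.001, -0.003]
contact_force: [0.8, 0.4, 0.7]
opening: 0.0929
```

```bash
python3 - <<'E'
from h import *
plan([.44,-.05,.36],8.7,4)
c=cam('wrist');print(-c[0].T@c[1], c[0].T[:,2])
E
```

```text
at [ 0.3821 -0.1308  0.3647] ang -5.0 per-row yaw -3.43 step mm 24.9
[[1.27, -2.14, 0.12], [1.39, -2.06, 0.12], [1.51, -1.97, 0.12], [1.63, -1.88, 0.12]]
[ 0.38914885 -0.05968663  0.52969533] [-0.02598824 -0.25310157 -0.96709059]
```

send_rows([
  [1.2,-4,0],
  [1.3,-4,0],
  [1.5,-4,0],
  [1.6,-3.8,0],
  [0,0,0],
  [0,0,0],
  [0,0,0],
  [0,0,0],
], yaw=[-3.4,-3.4,-3.4,-3.4,0,0,0,0], hand=[1,1,1,1,1,1,1,1])

```text
clock: 2.1
position: [0.4381, 0.034, 0.3657]
ee_rot: [0.997, 0.081, -0.001, -0.003]
contact_force: [0.2, -0.5, -0.7]
opening: 0.0929
```

```bash
python3 - <<'E'
from h import *
c=cam('wrist');w=optics.capture('wrist');cv2.imwrite('pics/w1.png',w);np.savez('w1.npz',R=c[0],t=c[1],m=[c[2],c[3],c[4]])
o=r.get_obs();print(o['position'],ang())
for P in [(.4639,-.0375,.127),(.472,-.103,.127),(.4428,.0842,.11)]: print(proj(c,P))
plan([.427,.309,.30],61.3,8)
E
```

```text
[0.43812527 0.03405147 0.36568566] 9.255309632121497
[289.18001606 237.16200319]
[287.07676897 279.41359728]
[288.65816439 147.68736254]
at [0.4381 0.0341 0.3657] ang 9.26 per-row yaw -6.51 step mm 35.4
[[0.42, -3.41, 0.82], [0.8, -3.35, 0.82], [1.17, -3.23, 0.82], [1.53, -3.08, 0.82], [1.87, -2.89, 0.82], [2.19, -2.66, 0.82], [2.47, -2.39, 0.82], [2.73, -2.1, 0.82]]
```

View pics/w1.png

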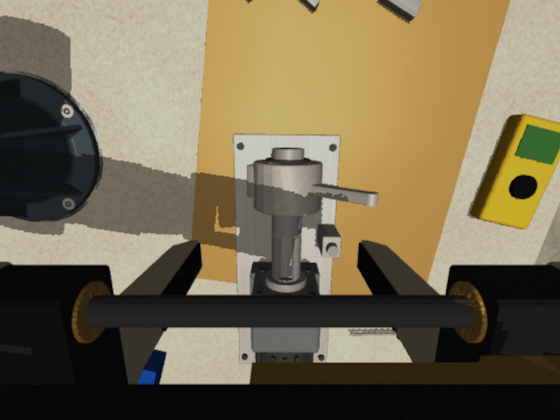

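Wrist view: the shaft is at columns 272–301 and rows 215–275, the hub is at about (287,185), the arm tip at about (377,199) and the post at (330,245). The projected slot estimate lies within about 1 px of the shaft's midline.

```bash
python3 - <<'E'
from h import *
c=cam('wrist');ct=cam('top');cs=cam('side');w=cv2.imread('pics/w1.png')
g=cv2.GaussianBlur(cv2.cvtColor(w,cv2.COLOR_BGR2GRAY),(3,3),0).astype(int)
for v in (225,240,255,268): print(v,g[v,262:312].tolist())
P,e=tri(cs,(297.8,160),ct,(303.2,196.8));print('tip',P,e)
P2,e=tri(c,(377,199),ct,(303.2,196.8));print('tip2',P2,e)
S=np.array([.468,-.0703]);th=np.radians(8.7);X=np.array([np.cos(th),np.sin(th)])
for p in(P,P2): d=(p[:2]-S)@X; print('rigx',d,'turn',np.degrees(np.arctan2(p[2]-.11,d)))
E
```

```text
225 [101, 101, 101, 101, 101, 101, 102, 101, 97, 83, 65, 60, 64, 68, 72, 74, 77, 79, 80, 82, 83, 84, 84, 86, 86, 86, 85, 83, 82, 79, 77, 76, 75, 73, 71, 72, 81, 86, 82, 81, 91, 100, 102, 103, 102, 102, 103, 104, 103, 101]
240 [101, 101, 101, 101, 100, 100, 100, 100, 95, 79, 63, 61, 65, 68, 71, 73, 73, 71, 74, 81, 88, 91, 92, 92, 90, 88, 86, 87, 87, 81, 71, 70, 85, 108, 121, 118, 108, 98, 106, 141, 178, 191, 192, 193, 192, 192, 193, 193, 191, 190]
255 [111, 107, 102, 99, 99, 98, 98, 98, 93, 78, 63, 60, 64, 68, 71, 72, 71, 69, 73, 82, 86, 88, 89, 89, 87, 86, 85, 85, 86, 87, 94, 106, 117, 123, 121, 114, 103, 100, 123, 160, 183, 189, 190, 190, 189, 190, 190, 190, 189, 189]
268 [21, 21, 21, 24, 26, 27, 27, 27, 30, 39, 51, 59, 64, 67, 70, 72, 70, 68, 72, 80, 84, 85, 86, 86, 85, 84, 83, 83, 84, 87, 96, 109, 120, 122, 116, 108, 97, 78, 52, 33, 26, 26, 26, 24, 22, 20, 20, 21, 23, 27]
tip [0.54637002 0.04694976 0.19477507] 0.0025126817937140278
tip2 [0.54788753 0.04754479 0.19598219] 0.001570515559445049
rigx 0.09520358334592824 turn 41.683813870107805
rigx 0.09679363275072853 turn 41.61481979005279
```

send_rows([
  [0.4,-3.4,0.8],
  [0.8,-3.4,0.8],
  [1.2,-3.2,0.8],
  [1.5,-3.1,0.8],
  [1.9,-2.9,0.8],
  [2.2,-2.7,0.8],
  [2.5,-2.4,0.8],
  [2.7,-2.1,0.8],
], yaw=[-6.5,-6.5,-6.5,-6.5,-6.5,-6.5,-6.5,-6.5], hand=[1,1,1,1,1,1,1,1])

```text
clock: 3.15
position: [0.4256, 0.3137, 0.3023]
ee_rot: [0.856, 0.517, 0.002, -0.002]
contact_force: [-0.1, 0.6, -0.9]
opening: 0.0928
```

```bash
python3 - <<'E'
from h import *
z=np.load('w1.npz');c1=(z['R'],z['t'],*z['m'],None)
for v in(240,255,268): 
    p=onz(c1,285.9,v,.11);print('axis',p[:2])
A=onz(c1,285.9,240,.11)[:2];B=onz(c1,285.9,255,.11)[:2]
S=np.array([.468,-.0703]);th=np.radians(8.7);X=np.array([np.cos(th),np.sin(th)]);print('offset mm',[(q-S)@X*1000 for q in(A,B)])
c=cam('wrist');w=optics.capture('wrist');cv2.imwrite('pics/w2.png',w)
print(proj(c,(.4267,.3086,.02)))
hsv=cv2.cvtColor(w,cv2.COLOR_BGR2HSV);m=((hsv[...,1]<70)&(hsv[...,2]>60)).astype(np.uint8)
for k in cv2.findContours(m,cv2.RETR_EXTERNAL,cv2.CHAIN_APPROX_NONE)[0]:
    if not 100<cv2.contourArea(k)<20000: continue
    k=k.reshape(-1,2);P=np.array([onz(c,u,v,.02)[:2] for u,v in k],np.float32)*1000
    print(cv2.minAreaRect(P),k.mean(0))
print(ang())
E
```

```text
axis [ 0.46140239 -0.04865823]
axis [ 0.46538398 -0.07224302]
axis [ 0.46892352 -0.09320935]
offset mm [np.float64(-3.2481456760997895), np.float64(-2.8798233578131547)]
[275.20336242 181.33702868]
((748.0740356445312, 300.85894775390625), (198.98878479003906, 71.8314208984375), 62.033321380615234) [358.88284519 351.28870293]
((773.4553833007812, 476.7672424316406), (52.434165954589844, 27.526805877685547), 26.099462509155273) [458.04166667 315.73611111]
((573.7388916015625, 319.77685546875), (22.377744674682617, 59.39970397949219), 70.87376403808594) [324.21348315 258.21348315]
((413.0704345703125, 18.8955078125), (100.86620330810547, 172.60726928710938), 8.610491752624512) [111.19245283 246.45660377]
((425.777587890625, 308.50885009765625), (11.084860801696777, 59.098514556884766), 60.493438720703125) [274.88764045 180.25842697]
((82.93011474609375, 88.45894622802734), (14.021611213684082, 27.81011962890625), 48.91856002807617) [ 5.81538462 29.86153846]
62.68273794227664
```

View pics/w2.png

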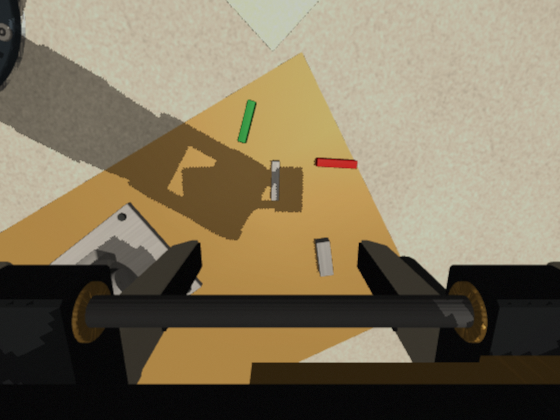

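The key is confirmed at (275,180) in the wrist view, measuring 11x59 mm and lying at (0.4258, 0.3085). The wide key is at (324,258). I'll descend, leaving about 9 mm of the key's top between the fingertips so that they stay clear of the shaft when it is placed.

```bash
python3 - <<'E'
from h import *
plan([.4262,.3085,.06],60.9,6)
E
```

```text
at [0.4249 0.3164 0.3011] ang 62.68 per-row yaw 0.3 step mm 40.2
[[-0.11, 0.08, 4.02], [-0.11, 0.08, 4.02], [-0.11, 0.08, 4.02], [-0.11, 0.08, 4.02], [-0.11, 0.08, 4.02], [-0.1, 0.08, 4.02]]
```

send_rows([
  [-0.1,0.1,4],
  [-0.1,0.1,4],
  [-0.1,0.1,4],
  [-0.1,0.1,4],
  [-0.1,0.1,4],
  [-0.1,0,4],
  [0,0,0],
  [0,0,0],
], yaw=[0.6,0.6,0.6,0,0,0,0,0], hand=[0.2,0.2,0.2,0.2,0.2,0.2,0.2,0.2])

```text
clock: 4.2
position: [0.4295, 0.3085, 0.0566]
ee_rot: [0.864, 0.504, 0.003, -0.002]
contact_force: [0.6, 0.3, 0.1]
opening: 0.0559
```

```bash
python3 - <<'E'
from h import *
plan([.4262,.3085,.011],60.9,3);print(r.get_obs()['opening'])
E
```

```text
at [0.4295 0.3085 0.0566] ang 60.49 per-row yaw -0.14 step mm 15.2
[[-0.05, -0.1, 1.52], [-0.05, -0.1, 1.52], [-0.05, -0.1, 1.52]]
0.05593513761496648
```

send_rows([
  [-0.1,-0.1,1.5],
  [0,-0.1,1.5],
  [0,-0.1,1.5],
  [0,0,0],
  [0,0,0],
  [0,0,0],
  [0,0,0],
  [0,0,0],
], yaw=[0,0,0,0,0,0,0,0], hand=[0.2,0.2,0.2,0.2,-1,-1,-1,-1])

```text
clock: 5.2
position: [0.4283, 0.3106, 0.0119]
ee_rot: [0.864, 0.504, 0.006, -0.002]
contact_force: [0.2, -0.5, -1.3]
opening: 0.0201
```

send_rows([
  [0,0,0],
  [0,0,0],
  [0,0,0],
  [0,0,0],
  [0,0,0],
  [0,0,0],
  [0,0,0],
  [0,0,0],
], yaw=[0,0,0,0,0,0,0,0], hand=[-1,-1,-1,-1,-1,-1,-1,-1])

```text
clock: 6.2
position: [0.4282, 0.3105, 0.0119]
ee_rot: [0.864, 0.504, 0.006, -0.002]
contact_force: [-0.6, 0.1, -0.7]
opening: 0.0116
```

send_rows([
  [0,0,-4],
  [0,0,-5],
  [0,0,-5],
  [0,0,-5],
  [0,0,-5],
  [0,0,-2],
  [0,0,0],
  [0,0,0],
], yaw=[0,0,0,0,0,0,0,0], hand=[-1,-1,-1,-1,-1,-1,-1,-1])

```text
clock: 7.2
position: [0.4251, 0.3073, 0.2786]
ee_rot: [0.864, 0.504, 0.005, -0.002]
contact_force: [-0.4, 1.2, -2.0]
opening: 0.0117
```

```bash
python3 - <<'E'
from h import *
plan([.466,-.0706,.25],8.7,8);print(r.get_obs()['opening'])
E
```

```text
at [0.4251 0.3073 0.2786] ang 60.48 per-row yaw 6.47 step mm 47.6
[[-3.86, 2.77, 0.36], [-3.52, 3.19, 0.36], [-3.14, 3.57, 0.36], [-2.72, 3.9, 0.36], [-2.26, 4.18, 0.36], [-1.78, 4.41, 0.36], [-1.27, 4.58, 0.36], [-0.74, 4.69, 0.36]]
0.011668745546816139
```

send_rows([
  [-3.9,2.8,0],
  [-3.5,3.2,0],
  [-3.1,3.6,0],
  [-2.7,3.9,0],
  [-2.3,4.2,0],
  [-1.8,4.4,0],
  [-1.3,4.6,0.5],
  [-0.7,4.5,1],
], yaw=[6.5,6.5,6.5,6.5,6.5,6.5,6.5,6.5], hand=[-1,-1,-1,-1,-1,-1,-1,-1])

```text
clock: 8.2
position: [0.4584, -0.0795, 0.2495]
ee_rot: [0.998, 0.062, -0.005, -0.004]
contact_force: [0.1, 0.1, -0.7]
opening: 0.0115
```

```bash
python3 - <<'E'
from h import *
plan([.466,-.0706,.19],8.7,3);o=r.get_obs();print(o['opening'],o['joint_pos'])
E
```

```text
at [ 0.4584 -0.0795  0.2495] ang 7.11 per-row yaw -0.53 step mm 20.2
[[0.29, -0.26, 1.98], [0.29, -0.26, 1.98], [0.29, -0.26, 1.98]]
0.011509390384866139 [-0.27455177  0.16648907  1.81525928  0.00479503  1.17099771 -0.40046819]
```

send_rows([
  [0.3,-0.3,2],
  [0.3,-0.3,2],
  [0.2,-0.3,2],
  [0,0,1.5],
  [0,0,0],
  [0,0,0],
  [0,0,0],
  [0,0,0],
], yaw=[-0.8,-0.8,0,0,0,0,0,0], hand=[-1,-1,-1,-1,-1,-1,-1,-1])

```text
clock: 9.2
position: [0.4608, -0.0713, 0.1656]
ee_rot: [0.997, 0.073, -0.01, -0.006]
contact_force: [0.5, 0.1, -1.6]
opening: 0.0114
```

```bash
python3 - <<'E'
from h import *
c=cam('wrist');w=optics.capture('wrist');s=optics.capture('side')
np.savez('w3.npz',R=c[0],t=c[1],m=[c[2],c[3],c[4]])
cv2.imwrite('pics/w3r.png',w);cv2.imwrite('pics/s3r.png',s)
plan([.466,-.0706,.175],8.7,3)
p=r.get_obs()['position'];print(proj(c,p),proj(c,(.466,-.0706,.121)))
q=proj(c,p).astype(int);print(q)
A=cv2.resize(w[120:320,180:400],None,fx=2.5,fy=2.5,interpolation=cv2.INTER_CUBIC)
B=cv2.resize(s[95:255,270:390],None,fx=2,fy=2,interpolation=cv2.INTER_CUBIC)
o=np.zeros((500,800,3),np.uint8);o[:A.shape[0],:A.shape[1]]=A;o[:B.shape[0],555:555+B.shape[1]]=B
cv2.imwrite('pics/v3.png',o)
E
```

```text
at [ 0.4608 -0.0713  0.1655] ang 8.33 per-row yaw -0.12 step mm 3.6
[[0.17, 0.0, -0.32], [0.17, 0.0, -0.32], [0.17, 0.0, -0.32]]
[278.64823429 255.74459227] [287.11976036 231.88035265]
[278 255]
```

View pics/v3.png

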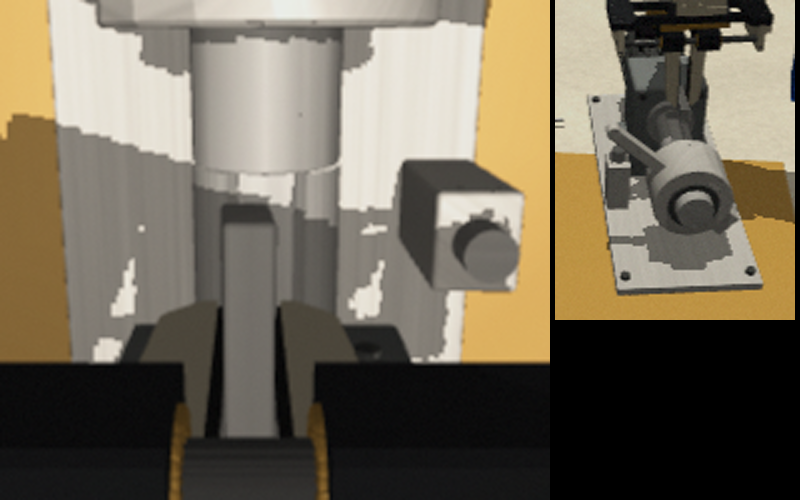

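The wrist crop shows the shaft edges at crop x of 192 and 340 (midline about 266), the slot's outer end at crop row about 172, and the held key centred at crop x of 249 with its far end at row 222. The tool therefore has to move a few mm towards +x. I'll compute how far.

```bash
python3 - <<'E'
from h import *
z=np.load('w3.npz');c=(z['R'],z['t'],*z['m'],None)
px=lambda x,y:(180+x/2.5-.3,120+y/2.5-.3)
th=np.radians(8.7);X=np.array([np.cos(th),np.sin(th)]);Y=np.array([-np.sin(th),np.cos(th)])
p=np.array(r.get_obs()['position']);zt=p[2]+.009
f=lambda q:np.round([(q[:2]-p[:2])@X*1000,(q[:2]-p[:2])@Y*1000],1)
for n,x,y,h in [('shaftL',192,100,.11),('shaftR',341,100,.11),('shaftL2',193,250,.11),('shaftR2',338,250,.11),('slotEndL',240,172,.129),('slotEndR',297,172,.129),('slotendmid',268,173,.125),
  ('keyendL',224,222,zt),('keyendR',274,222,zt),('keynearL',223,400,zt),('keynearR',276,400,zt)]:
    print(n,f(onz(c,*px(x,y),h)))
q=r.get_obs()['ee_rot']
from scipy.spatial.transform import Rotation as Ro
print(Ro.from_quat(q).as_matrix().round(4),p)
E
```

```text
shaftL [-17.   51.4]
shaftR [26.3 51.2]
shaftL2 [-17.8   6. ]
shaftR2 [26.4  6. ]
slotEndL [-2.6 33.6]
slotEndR [12.9 33.6]
slotendmid [ 5.1 32.6]
keyendL [-4.6 31. ]
keyendR [ 6.1 31. ]
keynearL [ -5.4 -10.9]
keynearR [  6.6 -10.8]
[[ 0.9893  0.1446 -0.0209]
 [ 0.1448 -0.9894  0.01  ]
 [-0.0192 -0.0129 -0.9997]] [ 0.46080496 -0.07133064  0.16552197]
```

send_rows([
  [0.2,0.05,0],
  [0.25,0.05,0],
  [0,0,0.8],
  [0,0,0.8],
  [0,0,0.5],
  [0,0,0],
  [0,0,0],
  [0,0,0],
], yaw=[0,0,0,0,0,0,0,0], hand=[-1,-1,-1,-1,-1,-1,-1,-1])

```text
clock: 10.3
position: [0.4652, -0.0715, 0.1429]
ee_rot: [0.997, 0.073, -0.01, -0.006]
contact_force: [-0.3, 0.6, -1.5]
opening: 0.0114
```

```bash
python3 - <<'E'
from h import *
p0=np.array([ 0.46080496,-0.07133064]);th=np.radians(8.7);X=np.array([np.cos(th),np.sin(th)]);Y=np.array([-np.sin(th),np.cos(th)])
o=r.get_obs();d=o['position'][:2]-p0;print(d@X*1e3,d@Y*1e3,o['position'],o['contact_force'],ang())
E
```

```text
4.343493120208618 -0.7879361802157498 [ 0.46521766 -0.07145251  0.14285826] [-0.27444135  0.58848198 -1.53555643] 8.330520788128466
```

send_rows([
  [0,0,0.4],
  [0,0,0.3],
  [0,0,0.2],
  [0,0,0],
  [0,0,0],
  [0,0,0],
  [0,0,0],
  [0,0,0],
], yaw=[0,0,0,0,0,0,0,0], hand=[-1,-1,-1,-1,-1,-1,-1,-1])

```text
clock: 11.3
position: [0.4652, -0.0714, 0.1335]
ee_rot: [0.997, 0.073, -0.01, -0.006]
contact_force: [0.2, 0.7, -0.8]
opening: 0.0118
```

send_rows([
  [0,0,0],
  [0,0,0],
  [0,0,0],
  [0,0,0],
  [0,0,-2],
  [0,0,-4],
  [0,0,-4],
  [0,0,-2],
], yaw=[0,0,0,0,0,0,0,0], hand=[-0.4,-0.4,-0.4,-0.4,-0.4,-0.4,-0.4,-0.4])

```text
clock: 12.3
position: [0.4669, -0.0725, 0.2559]
ee_rot: [0.997, 0.072, -0.011, -0.006]
contact_force: [0.4, -0.6, -0.3]
opening: 0.0276
```

```bash
python3 - <<'E'
from h import *
c=cam('wrist');w=optics.capture('wrist');s=optics.capture('side')
o=r.get_obs();print(o['position'],o['opening'],ang())
q=proj(c,(.4652,-.0714,.141)).astype(int);print(q)
A=cv2.resize(w[130:330,180:400],None,fx=2.5,fy=2.5,interpolation=cv2.INTER_CUBIC)
B=cv2.resize(s[95:255,270:390],None,fx=2,fy=2,interpolation=cv2.INTER_CUBIC)
O=np.zeros((500,800,3),np.uint8);O[:A.shape[0],:A.shape[1]]=A;O[:B.shape[0],555:555+B.shape[1]]=B
cv2.imwrite('pics/v4.png',O);np.savez('w4.npz',R=c[0],t=c[1],m=[c[2],c[3],c[4]])
E
```

```text
[ 0.46737502 -0.07255287  0.25582057] 0.02778793852639888 8.326915381182815
[279 207]
```

View pics/v4.png

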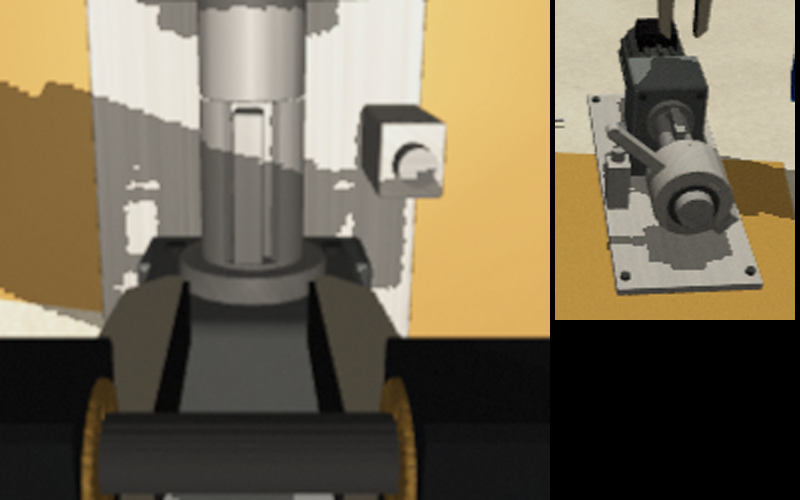

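The key lies in the slot: at crop x of 233–265 it sits between the slot's edges, within about 1 mm of the midline, and it spans the slot's length. Next I'll close the fingers, go above the arm's end and press it down.

```bash
python3 - <<'E'
from h import *
z=np.load('w3.npz');c=(z['R'],z['t'],*z['m'],None)
S=np.array([.4654,-.0706]);th=np.radians(8.7);X=np.array([np.cos(th),np.sin(th)]);Y=np.array([-np.sin(th),np.cos(th)])
q=onz(c,287.7,128.5,.158);print('hub face rig y',((q[:2]-S)@Y+.047)*1000,'expect 124')
plan([.560,.0525,.25],8.7,4)
E
```

```text
hub face rig y 119.49174544534104 expect 124
at [ 0.4674 -0.0726  0.2558] ang 8.33 per-row yaw -0.09 step mm 38.9
[[2.74, -2.76, 0.15], [2.75, -2.75, 0.15], [2.75, -2.75, 0.15], [2.76, -2.74, 0.15]]
```

send_rows([
  [2.7,-2.7,0],
  [2.7,-2.7,0],
  [2.7,-2.7,0],
  [2.7,-2.6,0],
  [0,0,0],
  [0,0,0],
  [0,0,0],
  [0,0,0],
], yaw=[0,0,0,0,0,0,0,0], hand=[-1,-1,-1,-1,-1,-1,-1,-1])

```text
clock: 13.4
position: [0.5583, 0.0509, 0.247]
ee_rot: [0.997, 0.071, -0.015, -0.006]
contact_force: [0.0, 0.6, -0.7]
opening: 0.0004
```

```bash
python3 - <<'E'
from h import *
plan([.560,.0505,.19],8.7,3);print(r.get_obs()['opening'])
E
```

```text
at [0.5583 0.0509 0.247 ] ang 8.17 per-row yaw -0.18 step mm 19.0
[[0.06, 0.02, 1.9], [0.06, 0.02, 1.9], [0.05, 0.02, 1.9]]
0.0004135634281268767
```

send_rows([
  [0.05,0,1.5],
  [0.05,0,1.5],
  [0.05,0,1.2],
  [0.05,0,1.2],
  [0.05,0,1.2],
  [0.05,0,1.2],
  [0.05,0,1.0],
  [0.05,0,1.0],
], yaw=[0,0,0,0,0,0,0,0], hand=[-1,-1,-1,-1,-1,-1,-1,-1])

```text
clock: 14.4
position: [0.5818, 0.054, 0.1561]
ee_rot: [0.997, 0.07, 0.015, -0.006]
contact_force: [9.3, 2.5, 6.0]
opening: 0.0004
```

The fingers slipped past the arm's tip, because they met it too far out and the force now points outward along the end face. I'll back off, rise, and press farther in.

send_rows([
  [0.6,0,0],
  [0,0,-2],
  [0,0,-2.5],
  [0,0,-2.5],
  [0,0,-2.5],
  [0,0,0],
  [0,0,0],
  [0,0,0],
], yaw=[0,0,0,0,0,0,0,0], hand=[-1,-1,-1,-1,-1,-1,-1,-1])

```text
clock: 15.4
position: [0.5842, 0.0536, 0.2483]
ee_rot: [0.997, 0.07, 0.01, -0.006]
contact_force: [-0.6, 0.9, -1.1]
opening: 0.0007
```

```bash
cat >> h.py <<'E'
S=np.array([.4654,-.0706]);th=np.radians(8.7);X=np.array([np.cos(th),np.sin(th)]);Y=np.array([-np.sin(th),np.cos(th)])
def rig(p): d=np.array(p)[:2]-S; return np.round([d@X*1000,d@Y*1000+47,p[2]*1000],1)
def wor(x,y,z): q=S+X*x/1000+Y*(y-47)/1000; return [q[0],q[1],z/1000]
E
python3 - <<'E'
from h import *
from scipy.spatial.transform import Rotation as Ro
o=r.get_obs();print(rig(o['position']),o['contact_force'],Ro.from_quat(o['ee_rot']).as_matrix()[:,2])
ct=cam('top');t=optics.capture('top');s=optics.capture('side')
cs=cam('side')
B=cv2.resize(s[95:255,270:390],None,fx=3,fy=3,interpolation=cv2.INTER_CUBIC)
A=cv2.resize(t[180:290,270:370],None,fx=4,fy=4,interpolation=cv2.INTER_CUBIC)
O=np.zeros((480,780,3),np.uint8);O[:440,:400]=A;O[:480,410:770]=B;cv2.imwrite('pics/v5.png',O)
plan(wor(78,152,240),8.7,4)
E
```

```text
[136.2 151.8 248.3] [-0.56935444  0.91806552 -1.08470786] [ 0.0199204   0.01380164 -0.9997063 ]
at [0.5841 0.0536 0.2484] ang 8.07 per-row yaw -0.16 step mm 14.7
[[-1.45, 0.01, 0.21], [-1.45, 0.01, 0.21], [-1.45, 0.0, 0.21], [-1.45, -0.0, 0.21]]
```

View pics/v5.png

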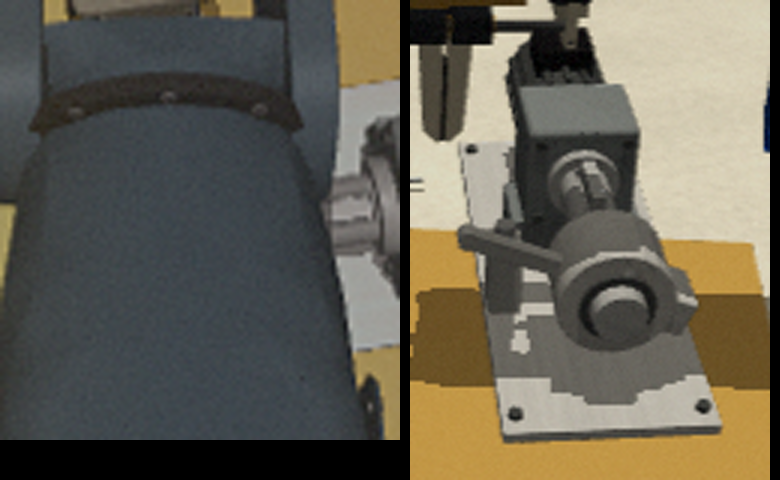

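The side crop shows the arm partly lowered, with its tip at (465,236) in the crop. Next I'll press at rig x of about 100 mm.

```bash
python3 - <<'E'
from h import *
cs=cam('side');o,d=ray(cs,288.3,173.7);n=np.array([*Y,0]);P0=np.array(wor(0,157,0))
q=o+d*((P0-o)@n)/(d@n);rq=rig(q);print(rq,np.degrees(np.arctan2(rq[2]-110,rq[0])))
plan(wor(100,152,240),8.7,4)
E
```

```text
[118.1 157.  161.8] 23.682801539425146
at [0.5841 0.0536 0.2484] ang 8.07 per-row yaw -0.16 step mm 9.3
[[-0.9, 0.0, 0.21], [-0.9, 0.0, 0.21], [-0.9, 0.0, 0.21], [-0.9, -0.0, 0.21]]
```

send_rows([
  [-1.2,0,0],
  [-1.2,0,0],
  [-1.2,0,0],
  [0,0,2],
  [0,0,2],
  [0,0,2],
  [0,0,1.5],
  [0,0,0],
], yaw=[0,0,0,0,0,0,0,0], hand=[-1,-1,-1,-1,-1,-1,-1,-1])

```text
clock: 16.5
position: [0.5444, 0.0488, 0.1711]
ee_rot: [0.997, 0.07, 0.011, -0.006]
contact_force: [-0.6, 0.5, 0.6]
opening: 0.0001
```

send_rows([
  [0,0,1.0],
  [0,0,1.0],
  [0,0,0.8],
  [0,0,0.7],
  [0,0,0.5],
  [0,0,0.3],
  [0,0,0],
  [0,0,0],
], yaw=[0,0,0,0,0,0,0,0], hand=[-1,-1,-1,-1,-1,-1,-1,-1])

```text
clock: 17.5
position: [0.5468, 0.0494, 0.1272]
ee_rot: [0.997, 0.07, 0.013, -0.006]
contact_force: [0.4, 0.6, 0.9]
opening: 0.0003
```

```bash
python3 - <<'E'
from h import *
o=r.get_obs();print(rig(o['position']),o['contact_force'])
E
```

```text
[ 98.6 153.3 127.2] [0.41347298 0.60213492 0.85158086]
```

Next I go down to z = 0.118.

send_rows([
  [0,0,0.4],
  [0,0,0.3],
  [0,0,0.2],
  [0,0,0.1],
  [0,0,0],
  [0,0,0],
  [0,0,0],
  [0,0,0],
], yaw=[0,0,0,0,0,0,0,0], hand=[-1,-1,-1,-1,-1,-1,-1,-1])

```text
clock: 18.5
position: [0.5475, 0.0496, 0.117]
ee_rot: [0.997, 0.07, 0.014, -0.006]
contact_force: [2.0, -0.6, 1.6]
opening: 0.0001
```

```bash
python3 - <<'E'
from h import *
o=r.get_obs();print(rig(o['position']),o['contact_force'],o['effort'])
E
```

```text
[ 99.4 153.4 117. ] [ 1.95937014 -0.5887539   1.63189951] [ 3.05400055e-02 -5.11476052e+01 -2.33660585e+01  9.46086994e-02
  1.85228703e-01  7.35929876e-03]
```

send_rows([
  [0,0,-2.5],
  [0,0,-4],
  [0,0,-4],
  [0,0,-3],
  [-3.3,-2.4,0],
  [-3.3,-2.4,0],
  [-3.1,-2.3,0],
  [0,0,0],
], yaw=[0,0,0,0,0,0,0,0], hand=[-1,-1,-1,-1,0.5,0.5,0.5,0.5])

```text
clock: 19.5
position: [0.4322, 0.1055, 0.2529]
ee_rot: [0.997, 0.07, 0.01, -0.006]
contact_force: [0.9, 0.2, -0.2]
opening: 0.0358
```

```bash
python3 - <<'E'
from h import *
c=cam('wrist');w=optics.capture('wrist');s=optics.capture('side')
o=r.get_obs();print(rig(o['position']),o['opening'],o['contact_force'])
for P in [wor(48,152,118),wor(133,152,118),wor(0,203,110),wor(0,190,158)]: print(proj(c,P),proj(cam('side'),P))
B=cv2.resize(s[95:255,250:390],None,fx=3,fy=3,interpolation=cv2.INTER_CUBIC)
A=cv2.resize(w[200:420,150:430],None,fx=1.3,fy=1.3)
O=np.zeros((480,800,3),np.uint8);O[:A.shape[0],:A.shape[1]]=A;O[:480,375:795]=B;cv2.imwrite('pics/v6.png',O)
plan(wor(0,225,240),8.7,2)
E
```

```text
[ -4.4 225.1 253. ] 0.044180112209687365 [ 0.65246285 -0.2556756   1.14902373]
[327.16787956 269.14587986] [317.06618635 186.71182034]
[404.84615811 267.6205523 ] [281.54368419 187.9680351 ]
[282.360435   222.81744079] [340.41711521 201.75645841]
[284.04756566 251.36005704] [341.36463786 181.58156917]
at [0.4341 0.1048 0.253 ] ang 7.95 per-row yaw -0.37 step mm 6.9
[[0.22, 0.0, 0.65], [0.22, 0.0, 0.65]]
```

View pics/v6.png

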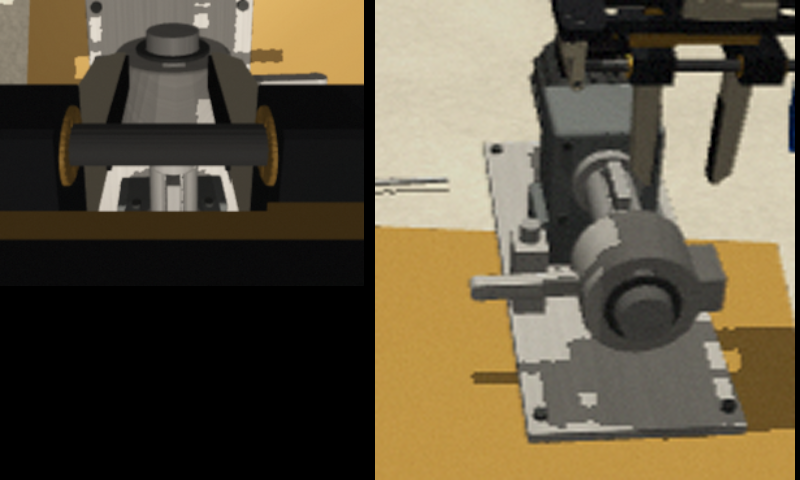

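The side crop shows the arm level: its tip is at (283.3,188.3) px against a prediction of (281.5,188.0) for exactly level. The key is still in the slot. Now I'll straddle the shaft end and push the hub.

send_rows([
  [0.1,0,2.5],
  [0,0,2.5],
  [0,0,2.5],
  [0,0,0],
  [0,0,0],
  [0,0,0],
  [0,0,0],
  [0,0,0],
], yaw=[-0.4,-0.4,0,0,0,0,0,0], hand=[0.5,0.5,0.5,0.5,0.5,0.5,0.5,0.5])

```text
clock: 20.6
position: [0.4421, 0.1039, 0.1784]
ee_rot: [0.997, 0.075, 0.013, -0.006]
contact_force: [0.3, -0.3, 0.8]
opening: 0.0693
```

```bash
python3 - <<'E'
from h import *
o=r.get_obs();print(rig(o['position']),o['opening'],o['contact_force'],ang())
from scipy.spatial.transform import Rotation as Ro
print(Ro.from_quat(o['ee_rot']).as_matrix()[:,2])
plan(wor(0,222,95),8.7,4)
E
```

```text
[  3.4 223.  178.4] 0.06928714328678355 [ 0.29106051 -0.25047537  0.82200484] 8.58742706826664
[ 0.02420175  0.01363688 -0.99961408]
at [0.4421 0.1039 0.1784] ang 8.59 per-row yaw -0.03 step mm 20.9
[[-0.08, 0.02, 2.09], [-0.08, 0.02, 2.09], [-0.08, 0.02, 2.09], [-0.08, 0.02, 2.09]]
```

send_rows([
  [-0.15,0,2.1],
  [-0.15,0,2.1],
  [-0.15,0,2.1],
  [-0.1,0,2],
  [0,0,0],
  [0,0,0],
  [0,0,0],
  [0,0,0],
], yaw=[0,0,0,0,0,0,0,0], hand=[0.5,0.5,0.5,0.5,0.5,0.5,0.5,0.5])

```text
clock: 21.6
position: [0.441, 0.1047, 0.0968]
ee_rot: [0.997, 0.075, 0.016, -0.006]
contact_force: [-0.3, -0.6, 0.1]
opening: 0.0699
```

```bash
python3 - <<'E'
from h import *
o=r.get_obs();print(rig(o['position']),o['opening'],o['contact_force'],ang())
E
```

```text
[  2.4 224.   96.8] 0.06988729259809255 [-0.29176455 -0.56448847  0.07786946] 8.617654645111068
```

send_rows([
  [-0.2,0.5,0],
  [0,1,0],
  [0,1,0],
  [0,1,0],
  [0,1,0],
  [0,1,0],
  [0,1,0],
  [0,0,0],
], yaw=[0,0,0,0,0,0,0,0], hand=[0.5,0.5,0.5,0.5,0.5,0.5,0.5,0.5])

```text
clock: 22.6
position: [0.4496, 0.0351, 0.0966]
ee_rot: [0.997, 0.075, 0.016, -0.006]
contact_force: [-0.2, 0.2, -1.1]
opening: 0.0695
```

```bash
python3 - <<'E'
from h import *
o=r.get_obs();print(rig(o['position']),o['opening'],o['contact_force'],ang())
E
```

```text
[  0.4 153.9  96.6] 0.06948961979847232 [-0.20292044  0.20235691 -1.05237841] 8.552426434235207
```

send_rows([
  [0,0.4,0],
  [0,0.4,0],
  [0,0.4,0],
  [0,0.4,0],
  [0,0.4,0],
  [0,0.4,0],
  [0,0.4,0],
  [0,0.4,0],
], yaw=[0,0,0,0,0,0,0,0], hand=[0.5,0.5,0.5,0.5,0.5,0.5,0.5,0.5])

```text
clock: 23.6
position: [0.4545, 0.002, 0.0963]
ee_rot: [0.997, 0.075, 0.016, -0.006]
contact_force: [-0.5, 1.3, 1.5]
opening: 0.0702
```

```bash
python3 - <<'E'
from h import *
o=r.get_obs();print(rig(o['position']),o['opening'],o['contact_force'],ang())
c=cam('wrist');w=optics.capture('wrist');s=optics.capture('side')
B=cv2.resize(s[95:255,250:390],None,fx=3,fy=3,interpolation=cv2.INTER_CUBIC)
A=cv2.resize(w[120:420,140:430],None,fx=1.25,fy=1.25)
O=np.zeros((480,800,3),np.uint8);O[:A.shape[0],:A.shape[1]]=A;O[:480,375:795]=B;cv2.imwrite('pics/v7.png',O)
E
```

```text
[  0.3 120.4  96.3] 0.07020325409403813 [-0.45964607  1.32270912  1.51534497] 8.604680018413653
```

View pics/v7.png

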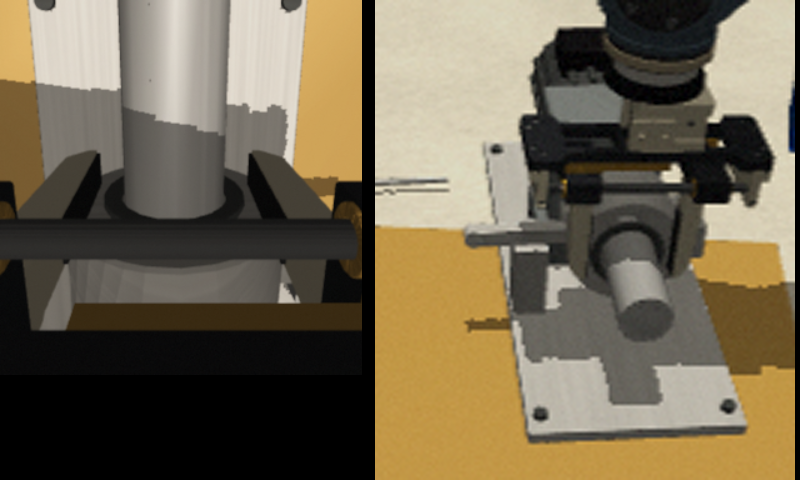

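The hub slides with the fingers, the arm stays level, and the hub is now partway over the key. I'll go on.

send_rows([
  [0,0.4,0],
  [0,0.4,0],
  [0,0.4,0],
  [0,0.4,0],
  [0,0.4,0],
  [0,0.3,0],
  [0,0.3,0],
  [0,0.2,0],
], yaw=[0,0,0,0,0,0,0,0], hand=[0.5,0.5,0.5,0.5,0.5,0.5,0.5,0.5])

```text
clock: 24.7
position: [0.459, -0.0276, 0.096]
ee_rot: [0.997, 0.075, 0.016, -0.006]
contact_force: [-0.5, 1.7, 0.6]
opening: 0.07
```

```bash
python3 - <<'E'
from h import *
o=r.get_obs();print(rig(o['position']),o['opening'],o['contact_force'],ang())
E
```

```text
[ 0.2 90.4 96. ] 0.06998614997580542 [-0.45667     1.70737274  0.59360112] 8.592465979229582
```

send_rows([
  [0,0.15,0],
  [0,0.15,0],
  [0,0.15,0],
  [0,0.15,0],
  [0,0.15,0],
  [0,0.15,0],
  [0,0.15,0],
  [0,0.15,0],
], yaw=[0,0,0,0,0,0,0,0], hand=[0.5,0.5,0.5,0.5,0.5,0.5,0.5,0.5])

```text
clock: 25.7
position: [0.4591, -0.0286, 0.0962]
ee_rot: [0.997, 0.074, 0.015, -0.016]
contact_force: [-0.4, 17.6, 4.9]
opening: 0.0699
```

```bash
python3 - <<'E'
from h import *
o=r.get_obs();print(rig(o['position']),o['opening'],o['contact_force'],ang())
E
```

```text
[ 0.1 89.4 96.2] 0.06990076592144201 [-0.43426137 17.6346574   4.87129278] 8.48139899249489
```

The force rose to 17.6 N and motion stopped at about the home position. I'll back off, rise and inspect.

send_rows([
  [0,-0.5,0],
  [0,-2,0],
  [0,-2,0],
  [0,0,-3],
  [0,0,-5],
  [0,0,-5],
  [0,-2,-3],
  [0,-2,0],
], yaw=[0,0,0,0,0,0,0,0], hand=[0.5,0.5,0.5,0.5,0.5,0.5,0.5,0.5])

```text
clock: 26.7
position: [0.4414, 0.0512, 0.2632]
ee_rot: [0.997, 0.074, 0.015, -0.014]
contact_force: [0.2, 0.1, -0.6]
opening: 0.0697
```

```bash
python3 - <<'E'
from h import *
o=r.get_obs();print(rig(o['position']),o['opening'],o['contact_force'],ang())
c=cam('wrist');w=optics.capture('wrist');s=optics.capture('side');cs=cam('side')
cv2.imwrite('pics/w8r.png',w);cv2.imwrite('pics/s8r.png',s);np.savez('w8.npz',R=c[0],t=c[1],m=[c[2],c[3],c[4]])
for P in [wor(48,40,118),wor(133,40,118),wor(48,54,118),wor(133,54,118),wor(0,84.5,141),wor(0,14,158)]: print(proj(c,P).round(1),proj(cs,P).round(1))
B=cv2.resize(s[95:255,260:390],None,fx=3,fy=3,interpolation=cv2.INTER_CUBIC)
A=cv2.resize(w[100:340,180:400],None,fx=1.8,fy=1.8)
O=np.zeros((480,800,3),np.uint8);O[:A.shape[0],:A.shape[1]]=A;O[:480,405:795]=B;cv2.imwrite('pics/v8.png',O)
E
```

```text
[ -5.3 171.1 263.2] 0.06969803198653353 [ 0.20829753  0.12658381 -0.63556867] 8.427998416443945
[321.5 312.9] [311.2 161.2]
[393.6 311.4] [278.4 162.2]
[321.8 302.1] [311.9 164.2]
[394.7 300.6] [278.8 165.2]
[280.8 288.5] [333.1 162.5]
[281.6 357.5] [329.2 142.1]
```

View pics/v8.png

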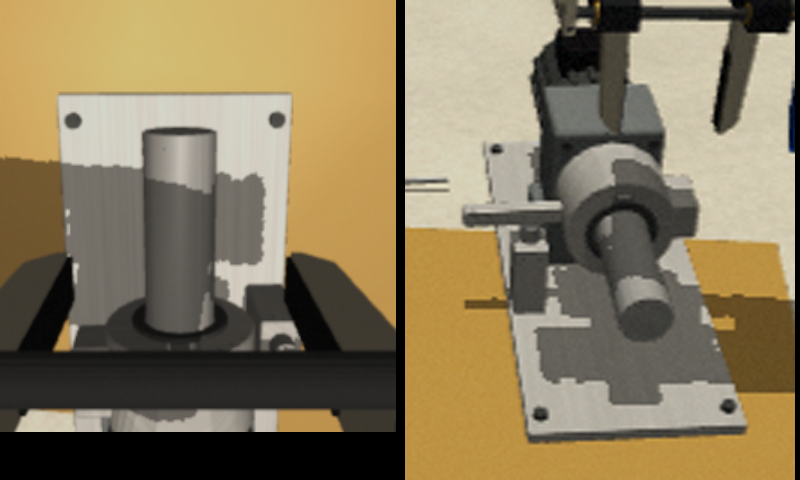

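The arm looks level: the tip is at (280,164) px against a predicted (279,163–165), and its edge slope matches. As a last check of "fully home", I'll look down on the gap between the gearbox front and the hub, which should be 14 mm at near-equal heights.

send_rows([
  [0.1,5,0],
  [0.1,5,0],
  [0.1,5,0],
  [0.1,5,0],
  [0,1,0],
  [0,0,0],
  [0,0,0],
  [0,0,0],
], yaw=[0,0,0,0,0,0,0,0], hand=[0.5,0.5,0.5,0.5,0.5,0.5,0.5,0.5])

```text
clock: 27.8
position: [0.4751, -0.1617, 0.2523]
ee_rot: [0.997, 0.077, 0.011, -0.015]
contact_force: [-0.9, 0.6, -0.2]
opening: 0.07
```

```bash
python3 - <<'E'
from h import *
o=r.get_obs();print(rig(o['position']))
c=cam('wrist');w=optics.capture('wrist');np.savez('w9.npz',R=c[0],t=c[1],m=[c[2],c[3],c[4]]);cv2.imwrite('pics/w9r.png',w)
for P in [wor(0,0,160),wor(0,14,158),wor(0,80,158),wor(40,0,160)]: print(proj(c,P).round(1))
g=proj(c,wor(0,10,158));x0=int(np.clip(g[0]-130,0,300));y0=int(np.clip(g[1]-120,0,220));print(x0,y0)
cv2.imwrite('pics/v9.png',cv2.resize(w[y0:y0+200,x0:x0+260],None,fx=3,fy=3,interpolation=cv2.INTER_CUBIC))
E
```

```text
[ -4.2 -44.5 252.3]
[281.5 165.7]
[281.5 148.9]
[281.8  64.6]
[328.2 165.7]
151 33
```

View pics/v9.png

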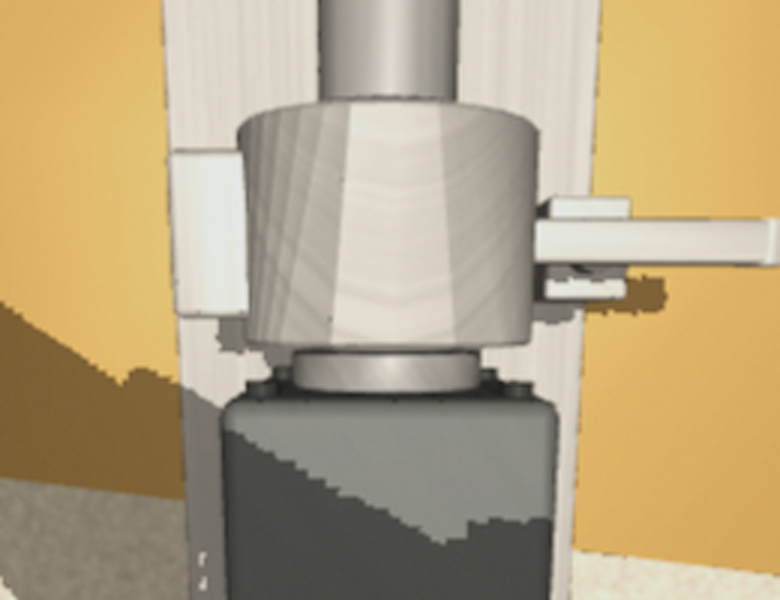

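The gearbox edge is at row 165.3 (predicted 165.7). The hub's inner edge is at row 148.7 (predicted 148.9 for fully home). The hub is home, and the robot is touching nothing.

```bash
python3 - <<'E'
from h import *
print(r.get_obs()['contact_force']);print(r.sign_off())
E
```

```text
[-0.03414592  0.01559584  0.64043362]
the job is handed in; nothing more can be done
None
```

The torque arm is fitted: the narrow grey key is in the shaft slot and the hub is slid home over it with its arm level. I handed it in at about 28 s, with the gripper clear and reading about 0.6 N.

- **Key:** I gripped the narrow key with about 9 mm of its height between the fingertips and released it in the slot. It looked flat, within about 1 mm of the slot's midline.
- **Arm:** My first press met the arm too far out. The fingers slipped off its tip at about 11 N, having lowered it from about 40° to about 24°. I backed off and pressed farther in, down to level. The fingertips stopped at z = 0.117 m against 0.118 m for exactly level, so the arm may sit about 0.5° low.
- **Hub:** I pushed evenly on both sides of the shaft. The reading stayed below about 2 N along the way, then rose to 17.6 N when the hub stopped.

**Last checks:**
- **Hub home:** its inner edge was within 0.2 px of the predicted home position. The fingers stopped about 2 mm earlier than my sum, and the hub's outer edge read about 2 px off. I put both down to calibration and the rounded edge.
- **Arm level:** it matched the level prediction within 1–2 px.
- **Not checked:** I never moved near the wide key, can or screwdriver after picking up the key, but I did not measure them again at the end.

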